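# Stand the nail picture in its display foot

### The arm

A 6-joint arm with a two-finger parallel gripper is mounted at the origin on the work surface. World frame = base frame: x ahead of the robot, y to its left, z up, the work surface at z = 0. Lengths are in mm, angles in rad, forces in N, time in s.
With the tool pointing down it reaches from about 350 to 775 mm from the base axis. Payload 7.3 kg.
Tool frame: the origin (TCP) lies at the very end of the fingers, on their centre line; the grasp point (between the pads) lies 19 mm behind it (bot.grasp_offset is the distance from the TCP to the grasp point, in mm); z points along the fingers, y is the direction in which the jaws open and shut (so a half turn about z gives the same grasp; the last joint's range is limited). The gripper opens to 92 mm and grips with 3 to 60 N. Pads are 19 mm wide; open, the fingers measure 130 mm over their backs; the gripper's body (75 mm by 190 mm) begins 47 mm behind the grasp point.
Start: joints at [-1.247, 0.342, 1.524, -0, 1.275, -0.146], TCP at [237.696, -468.13, 226.741] pointing down, gripper open.
Joint ranges: [-2.53, 2.53], [-0.77, 2.02], [0.04, 2.7], [-1, 4.14], [0.28, 2.66], [-3.11, 3.11]. Speed limits (rad/s): [2.57, 2.57, 3.14, 3.14, 3.14, 3.14].

### API

Orientations are given as [roll, pitch, yaw] about the fixed x, y, z axes, in that order (R = Rz(yaw) Ry(pitch) Rx(roll)).
In Python, from plant import bot gives the robot as it stands.
- The arm moves only by the tool servo_tool, never from a script. Its arguments are lists of equal length, an entry for each row: "angular": the turn, a rotation vector about the world's x, y, z in degrees, a list of three; "slide": the shift along the world's x, y, z in mm, a list of three; "grip": the opening, from -1 (shut) to 1 (fully open), so that 0 is half open. In form: {"angular": [[ax, ay, az], ...], "slide": [[dx, dy, dz], ...], "grip": [grip, ...]}. A call has 1 to 10 rows; each row is the pose to reach, as a shift and turn from the pose commanded when the call began; what a row does not reach only later rows make up. A row lasts 1/12 s, in which the tool goes at most 41.7 mm and 7.16 degrees, less where a joint would pass 70% of its speed; a pose out of reach is approached as far as the arm can. A call with a gripper value outside its range is refused whole. The fingers move at their own pace and stop on an object; the grip force is fixed at half the most. Time passes only in rows, so rows that repeat a pose let the fingers close. It gives the time, the measured TCP pose, the force and the opening at its end, in the units of the state.
- bot.get_obs(): the state, without advancing time (a new reading comes with each control period).
- bot.capture(name): name is "scene" or "side" or "wrist"; returns a dict with "img" (384x512x3 uint8, blue, green, red), "range_z" (384x512 float32, mm along the optical axis (not along the pixel's ray), 0 where there is no reading), "fov_y" (degrees; the focal length in pixels is half the picture's height over the tangent of half this angle, whatever the lens; pixels are square), "cx", "cy" (the principal point, pixels), "R" (3x3) and "t" (3): a world point X has camera coordinates R X + t; the wrist camera has in their place "T_tool_cam" (4x4, takes a point from camera to tool coordinates, whose origin is the TCP and whose axes are the flange's). Camera axes: x right, y down, z forward; pixel columns grow to the right and rows downward; lengths in mm; the calibration is good to about 2 mm. The wrist camera is an equidistant fisheye: a pixel r from the principal point sees the ray r / f radians off the axis. A picture is of the moment at which its call begins: read the wrist's pose just before it.
- bot.close_job(): hands the job in, once; it reports no verdict.
The state is a dict: "time": time; "joint_positions": joint angles; "dq": joint speeds; "tau": joint torques, N m; "tool_pos": TCP position; "tcp_rot": TCP orientation; "contact_force": force on the tool from outside, world axes, zero at the start; "moment": the same for the moment, N m; "grip_width": finger opening in mm.
Only numpy, scipy, OpenCV 4.12 (cv2) and the standard library are available. Lean on these libraries where they do the work, as an engineer would, in place of code of your own. Each camera call takes 0.05 s, during which the arm holds its last target.

### The job

First take the cork sanding block off the slotted wooden foot and put it in the open bin. Then take the white board that has the ring of nails out of the leaning rack and stand it upright, same edge up, fully down in the slot of the foot, without dropping it, and let go. Leave the blank board, the hammer and the glue bottle where they are.

Things in the scene. Friction and masses are not known exactly. Their poses are not given: they have to be found in the camera images.
- board_mid (a point): Centre of the white board to stand up: 12 mm thick (x), 110 wide (y), 140 tall (z, lower to upper edge), 0.1-0.2 kg. It starts leaning 35 degrees, upper edge towards the robot, in either bay of the rack. 14 nails stand 10 mm out of its +x face (facing up in the rack) in a ring of 28 mm radius centred 6 mm below this point; the upper 45 mm and the other face are bare.
- blank_mid (a point): Centre of the blank white board, to be left alone: 12 x 80 x 140 mm, no nails, leaning in the other bay in the same way.
- rack: Fixed plywood rack, 160 mm deep (x), 290 wide (y); origin: centre of its underside. Bays at y +-70 mm. The boards stand on a ledge (middle of lower edge at x 45, z 35 mm) behind a 10 mm lip on its +x side, and lean on two 10 mm ribs a bay, 60 mm apart, reaching 70 mm up the board; the upper half is free on both faces.
- rack_bar (a point): Middle of the rack's 12 mm thick carrying bar, along y above the boards, 270 mm up, between two end posts (278 mm apart, 26 mm deep in x). It blocks a gripper coming straight down on a board: take the board along its own slope and draw it out the same way, back towards the robot.
- foot_hole0 (a point): Middle of the slot's mouth, on top of the display foot: a fixed wooden block, 70 mm (x) by 160 mm (y), 40 mm high, turned about z. The slot is 15 mm wide (x), 122 mm long (y), closed at both ends, 25 mm deep, flat floor, 4 mm chamfer at its mouth; z is up. When the board is fully home its centre is 45 mm above this point.
- block_mid (a point): Centre of the loose cork sanding block, 80 mm (x) by 34 mm (y) by 24 mm high, about 50 g, lying flat over the slot on top of the foot, so that it blocks the slot.
- bin: Fixed open-topped blue plastic bin, 150 mm (x) by 120 mm (y), 60 mm high, walls 4 mm, floor 4 mm; a few nails lie on the floor (look only). Origin at the centre of its underside.
- hammer: Bystander: hammer lying on the table, 260 mm long along its x, origin on the table.
- glue: Bystander: white glue bottle, 52 mm across, 130 mm tall, standing; origin at the centre of its underside.
Things that resemble listed ones, but are neither listed nor needed, are in the scene too. What is shaped like the part that bears block_mid but pink is not meant.

How it is judged:
By the outcome, as a careful person would: the job done as asked, in the order asked, and still so for the second after the job is handed in, with the robot touching nothing.
It also fails if it takes over 66 s, if anything falls off the work surface, if the arm or the gripper's body presses on something with over 40 N, if the wrist force passes 120 N, or if a joint passes its speed limit or range.

## Working session

There is one attempt and no reset: what is moved stays moved. The work goes in short steps, Python scripts to look and compute and a tool call to move; the robot and the scene stay as the last step left them, time stands still between calls to the robot, and variables do not carry over. Pictures are saved under pics/ and viewed, and the job is handed in when it is done.

Besides the shell and the picture viewer there is one more tool, called by a JSON object that holds its "fn" and its "kwargs", one argument or row to a line. servo_tool: Moves the arm, as the interface text tells. Its arguments: {"type":"object","properties":{"angular":{"type":"array","items":{"type":"array","items":{"type":"number"}}},"slide":{"type":"array","items":{"type":"array","items":{"type":"number"}}},"grip":{"type":"array","items":{"type":"number"}}},"required":["angular","slide","grip"]}

```bash
ls; mkdir -p pics; python3 - <<'E'
from plant import bot
import cv2,pickle
o=bot.get_obs();print({k:o[k] for k in('time','tool_pos','tcp_rot','grip_width')}, bot.grasp_offset)
for n in('scene','side','wrist'):
    c=bot.capture(n);cv2.imwrite(f'pics/{n}0.png',c['img']);pickle.dump((o,c),open(f'{n}0.pkl','wb'))
    print(n,c['fov_y'],c['cx'],c['cy'],c.get('R'),c.get('t'),c.get('T_tool_cam'))
E
```

```text
pics
{'time': 0.0, 'tool_pos': array([ 237.56487115, -467.73295625,  226.03693986]), 'tcp_rot': array([-3.14006831e+00, -2.22332740e-04,  4.69801201e-01]), 'grip_width': 91.62353935839054} 18.8
scene 57.11912415196544 253.46888051168972 184.65623971783054 [[ 0.08086766  0.99669262 -0.00801464]
 [ 0.68603456 -0.06149172 -0.72496576]
 [-0.72306086  0.05312796 -0.68873828]] [ -54.82261518 -240.52923429 1454.76532659] None
side 45.70313089441232 257.7478888880396 197.20639285819178 [[-0.77145427 -0.63615948  0.01262614]
 [-0.40558816  0.47636309 -0.7801131 ]
 [ 0.49026172 -0.6069426  -0.6255111 ]] [ 440.19085883  342.81959431 1048.88280374] None
wrist 65.70646984690485 254.06087215933974 192.45353604350842 None None [[-4.94925313e-04 -9.64262635e-01 -2.64947779e-01  7.14343945e+01]
 [ 9.99999844e-01 -4.08424468e-04 -3.81572485e-04  3.59385655e-01]
 [ 2.59724934e-04 -2.64947926e-01  9.64262687e-01 -1.58380728e+02]
 [ 0.00000000e+00  0.00000000e+00  0.00000000e+00  1.00000000e+00]]
```

View pics/scene0.png

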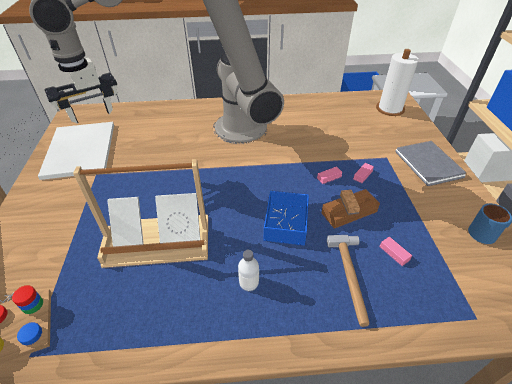

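View pics/side0.png

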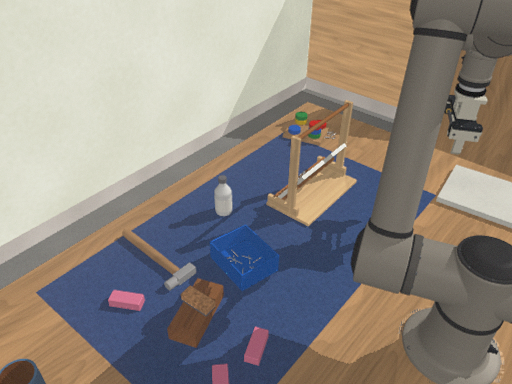

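View pics/wrist0.png

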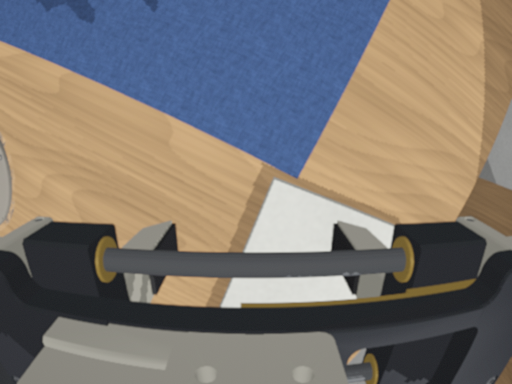

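Scene view: the rack is at (150,230), with the nail-ring board in its right bay at (178,218) and the blank at (125,222). The bin is at (287,217), and the brown foot at (350,208) has the cork block on it at (349,201). The pink blocks at (330,175), (364,173) and (396,251) are decoys. I'll confirm this in an enlarged crop.

```bash
cat > h.py <<'E'
import numpy as np,cv2,pickle
from scipy.spatial.transform import Rotation as Ro
def cloud(c,o=None):
    h,w=c['range_z'].shape
    f=h/2/np.tan(np.radians(c['fov_y']/2))
    v,u=np.mgrid[:h,:w];z=c['range_z'].astype(float)
    x=(u-c['cx'])/f;y=(v-c['cy'])/f
    if 'T_tool_cam' in c and c.get('T_tool_cam') is not None:
        r=np.hypot(x,y);k=np.where(r>1e-9,np.tan(np.minimum(r,1.5))/np.maximum(r,1e-9),1);x=x*k;y=y*k
        P=np.stack([x*z,y*z,z],-1);T=c['T_tool_cam'];P=P@T[:3,:3].T+T[:3,3]
        R=Ro.from_euler('xyz',o['tcp_rot']).as_matrix();P=P@R.T+o['tool_pos']
    else:
        P=(np.stack([x*z,y*z,z],-1)-c['t'])@c['R']
    P[z<=0]=np.nan
    return P
def load(n): 
    o,c=pickle.load(open(n+'.pkl','rb'));return o,c,cloud(c,o)
def grab(n,tag):
    from plant import bot
    o=bot.get_obs();c=bot.capture(n);pickle.dump((o,c),open(f'{tag}.pkl','wb'));cv2.imwrite(f'pics/{tag}.png',c['img']);return o,c,cloud(c,o)
E
python3 - <<'E'
from h import *
o,c,P=load('scene0');i=c['img']
a=cv2.resize(i[150:280,70:220],None,fx=4,fy=4)[:, :]
b=cv2.resize(i[160:280,250:410],None,fx=4,fy=4)
cv2.imwrite('pics/cropA.png',a);cv2.imwrite('pics/cropB.png',b)
for u,v in [(178,218),(125,222),(287,215),(349,195),(350,215),(330,215),(372,205),(140,168),(249,275),(350,241),(365,320)]: print(u,v,P[v,u].round())
E
```

```text
178 218 [ 572. -197.  101.]
125 222 [ 572. -340.   99.]
287 215 [503. 119.   4.]
349 195 [493. 306.  65.]
350 215 [548. 299.  37.]
330 215 [538. 242.  31.]
372 205 [518. 375.  41.]
140 168 [ 558. -262.  274.]
249 275 [750. -16.  75.]
350 241 [632. 278.  23.]
365 320 [863. 247.  27.]
```

View pics/cropA.png

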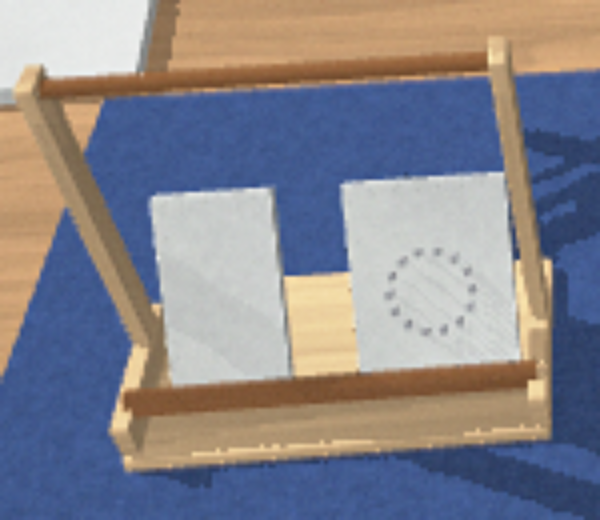

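View pics/cropB.png

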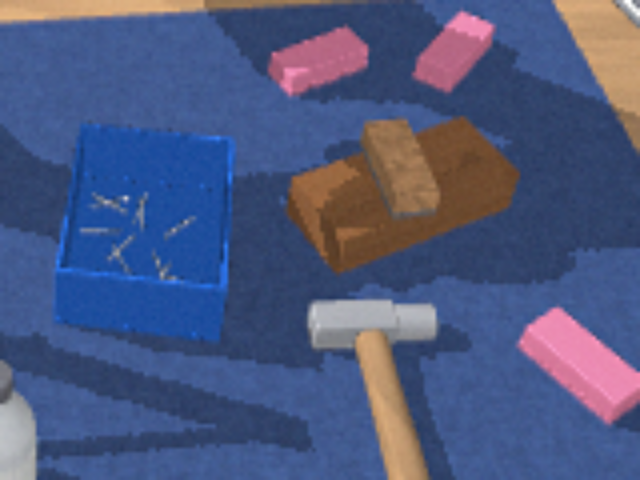

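The crops confirm it: the ring of nails is on the right-bay board, and the cork-coloured block lies across the brown foot. Now I'll measure the poses.

```bash
python3 - <<'E'
from h import *
def rect(q):
    r=cv2.minAreaRect(q[:,:2].astype(np.float32));return [np.round(x,1) for x in r]
for n in('scene0','side0'):
    o,c,P=load(n);Q=P.reshape(-1,3);ok=~np.isnan(Q[:,0]);col=c['img'].reshape(-1,3)
    def box(x0,x1,y0,y1,z0,z1):
        m=ok&(Q[:,0]>x0)&(Q[:,0]<x1)&(Q[:,1]>y0)&(Q[:,1]<y1)&(Q[:,2]>z0)&(Q[:,2]<z1);return Q[m]
    for nm,b in dict(block=(420,640,200,420,58,72),foot=(420,640,180,420,34,45),binrim=(400,620,30,200,54,66),blue_glue=(650,850,-100,80,30,150),hammer=(560,900,180,340,14,60)).items():
        q=box(*b);
        print(n,nm,len(q),rect(q),q[:,2].mean().round(1),q[:,2].max().round(1))
    bar=box(500,640,-440,-110,255,290);print('bar',rect(bar),bar.min(0).round(),bar.max(0).round())
    # board
    b=box(470,640,-262,-130,60,150);
    w=b
    for k in range(6):
        m=np.median(w,0) if k==0 else w.mean(0);_,s,vt=np.linalg.svd(w-w.mean(0));d=(b-w.mean(0))@vt[2]
        w=b[abs(d)<3]
    nn=vt[2]*np.sign(vt[2][2]);print('board',len(w),nn.round(3),w.mean(0).round(1),w.min(0).round(),w.max(0).round(), 'tilt',np.degrees(np.arccos(nn[2])).round(1),np.degrees(np.arctan2(nn[1],nn[0])).round(1))
E
```

```text
scene0 block 240 [array([508.6, 304.5]), array([80.2, 34.3]), np.float64(3.9)] 64.4 68.4
scene0 foot 638 [array([508.8, 292.5]), array([ 99.8, 212.7]), np.float64(8.5)] 40.2 45.0
scene0 binrim 305 [array([532.1, 110.5]), array([120. , 154.7]), np.float64(76.5)] 59.3 64.3
scene0 blue_glue 580 [array([730.8, -17.5]), array([50.7, 42.7]), np.float64(87.6)] 84.3 135.7
scene0 hammer 1115 [array([714.7, 258.5]), array([ 86.2, 309.1]), np.float64(89.8)] 23.8 40.1
bar [array([ 556.8, -271. ]), array([289.8,  29.2]), np.float64(89.9)] [ 542. -416.  255.] [ 571. -126.  282.]
board 1437 [0.817 0.006 0.577] [ 567.3 -198.5  105.6] [ 533. -254.   60.] [ 602. -131.  150.] tilt 54.7 0.4
side0 block 426 [array([503.9, 307.1]), array([82.9, 35.4]), np.float64(3.5)] 63.0 68.2
side0 foot 1133 [array([505.3, 291.3]), array([102.2, 217.3]), np.float64(7.6)] 39.2 44.8
side0 binrim 383 [array([529. , 111.9]), array([122.2, 155. ]), np.float64(76.4)] 58.1 62.8
side0 blue_glue 453 [array([717.7,  -6.7]), array([50.8, 40.9]), np.float64(21.8)] 78.0 132.3
side0 hammer 881 [array([711.4, 269.8]), array([303.7,  87.9]), np.float64(4.3)] 22.4 40.1
bar [array([ 551.7, -269.5]), array([ 29.3, 299.8]), np.float64(0.8)] [ 535. -420.  255.] [ 566. -120.  280.]
board 92 [0.853 0.004 0.521] [ 535.2 -188.6  130.1] [ 521. -252.   60.] [ 581. -131.  150.] tilt 58.6 0.3
```

{"fn": "servo_tool", "kwargs": {
  "angular": [
    [0,0,-11],
    [0,0,-11],
    [0,0,-11],
    [0,0,-11],
    [0,0,-11],
    [0,0,-11],
    [0,0,-11],
    [0,0,-11],
    [0,0,-11],
    [0,0,-11]
  ],
  "slide": [
    [111,384,10],
    [111,384,10],
    [111,384,10],
    [111,384,10],
    [111,384,10],
    [111,384,10],
    [111,384,10],
    [111,384,10],
    [111,384,10],
    [111,384,10]
  ],
  "grip": [1,1,1,1,1,1,1,1,1,1]
}}

```text
time: 0.98
tool_pos: [348.6, -80.9, 236.9]
tcp_rot: [-3.141, -0.001, 0.279]
contact_force: [0.5, -0.7, 0.1]
grip_width: 91.5
```

{"fn": "servo_tool", "kwargs": {
  "angular": [
    [0,0,-12],
    [0,0,-12],
    [0,0,-12],
    [0,0,-12],
    [0,0,-12],
    [0,0,-12],
    [0,0,-12],
    [0,0,-12],
    [0,0,-12],
    [0,0,-12],
    [0,0,-12]
  ],
  "slide": [
    [111,386,10],
    [111,386,10],
    [111,386,10],
    [111,386,10],
    [111,386,10],
    [111,386,10],
    [111,386,10],
    [111,386,10],
    [111,386,10],
    [111,386,10]
  ],
  "grip": [1,1,1,1,1,1,1,1,1,1]
}}

```text
schema error: expected 11 entries
```

{"fn": "servo_tool", "kwargs": {
  "angular": [
    [0,0,-12],
    [0,0,-12],
    [0,0,-12],
    [0,0,-12],
    [0,0,-12],
    [0,0,-12],
    [0,0,-12],
    [0,0,-12],
    [0,0,-12],
    [0,0,-12]
  ],
  "slide": [
    [111,386,10],
    [111,386,10],
    [111,386,10],
    [111,386,10],
    [111,386,10],
    [111,386,10],
    [111,386,10],
    [111,386,10],
    [111,386,10],
    [111,386,10]
  ],
  "grip": [1,1,1,1,1,1,1,1,1,1]
}}

```text
time: 1.82
tool_pos: [458.4, 300.2, 246.4]
tcp_rot: [3.141, 0.0, 0.069]
contact_force: [0.4, -0.8, -0.2]
grip_width: 91.4
```

```bash
python3 - <<'E'
from h import *
o,c,P=grab('wrist','w1');print(o['tool_pos'],o['tcp_rot'],o['time'])
Q=P.reshape(-1,3);ok=~np.isnan(Q[:,0])
for nm,(z0,z1) in dict(block=(60,70),foot=(36,45)).items():
    m=ok&(Q[:,2]>z0)&(Q[:,2]<z1)&(Q[:,0]>400)&(Q[:,0]<620)&(Q[:,1]>190)&(Q[:,1]<420)
    print(nm,m.sum(),cv2.minAreaRect(Q[m][:,:2].astype(np.float32)),Q[m][:,2].mean())
E
```

```text
[458.44084431 300.19618255 246.39139034] [3.14122173e+00 4.12963927e-04 6.88555990e-02] 1.8167
block 1988 ((506.0000305175781, 304.08941650390625), (79.46353912353516, 33.03828048706055), 3.470754623413086) 64.31742851500499
foot 4702 ((504.2370300292969, 312.80364990234375), (70.67356872558594, 160.97650146484375), 19.817129135131836) 40.19055340601063
```

View pics/w1.png

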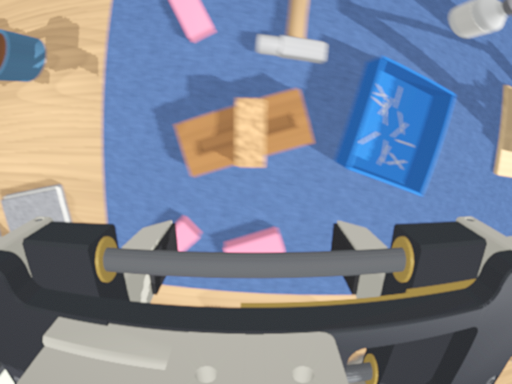

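{"fn": "servo_tool", "kwargs": {
  "angular": [
    [0,0,0],
    [0,0,0],
    [0,0,0],
    [0,0,0],
    [0,0,0],
    [0,0,0],
    [0,0,0],
    [0,0,0],
    [0,0,0],
    [0,0,0]
  ],
  "slide": [
    [23,2,-30],
    [46,2,-60],
    [46,2,-100],
    [46,2,-140],
    [46,2,-170],
    [46,2,-190],
    [46,2,-202],
    [46,2,-202],
    [46,2,-202],
    [46,2,-202]
  ],
  "grip": [1,1,1,1,0.6,0.3,0.2,0,-0.6,-1]
}}

```text
time: 2.7
tool_pos: [504.8, 300.0, 45.0]
tcp_rot: [-3.142, -0.0, 0.068]
contact_force: [-0.3, -0.4, -0.2]
grip_width: 56.8
```

{"fn": "servo_tool", "kwargs": {
  "angular": [
    [0,0,0],
    [0,0,0],
    [0,0,0],
    [0,0,0]
  ],
  "slide": [
    [0,0,0],
    [0,0,0],
    [0,0,0],
    [0,0,0]
  ],
  "grip": [-1,-1,-1,-1]
}}

```text
time: 3.03
tool_pos: [504.9, 300.2, 45.3]
tcp_rot: [-3.141, -0.001, 0.068]
contact_force: [-0.3, 0.7, 2.4]
grip_width: 33.4
```

{"fn": "servo_tool", "kwargs": {
  "angular": [
    [0,0,0],
    [0,0,0],
    [0,0,-5],
    [0,0,-10],
    [0,0,-17],
    [0,0,-17],
    [0,0,-17],
    [0,0,-17],
    [0,0,-17],
    [0,0,-17]
  ],
  "slide": [
    [0,0,30],
    [0,0,65],
    [6,-35,75],
    [12,-75,75],
    [18,-115,75],
    [25,-155,75],
    [25,-189,70],
    [25,-189,50],
    [25,-189,20],
    [25,-189,5]
  ],
  "grip": [-1,-1,-1,-1,-1,-1,-1,-1,-1,-1]
}}

```text
time: 3.87
tool_pos: [528.5, 109.8, 47.6]
tcp_rot: [3.141, 0.002, -0.23]
contact_force: [-0.8, 0.6, -1.0]
grip_width: 33.8
```

```bash
python3 - <<'E'
from h import *
o,c,P=grab('wrist','w2');print(o['tool_pos'],o['tcp_rot'],o['grip_width'])
_,c,_=grab('scene','s2');cv2.imwrite('pics/s2c.png',cv2.resize(c['img'][130:270,230:420],None,fx=4,fy=4))
E
```

```text
[528.46528343 109.78978298  47.57347361] [ 3.14079761e+00  2.28225404e-03 -2.30373796e-01] 33.8012114604281
```

View pics/s2c.png

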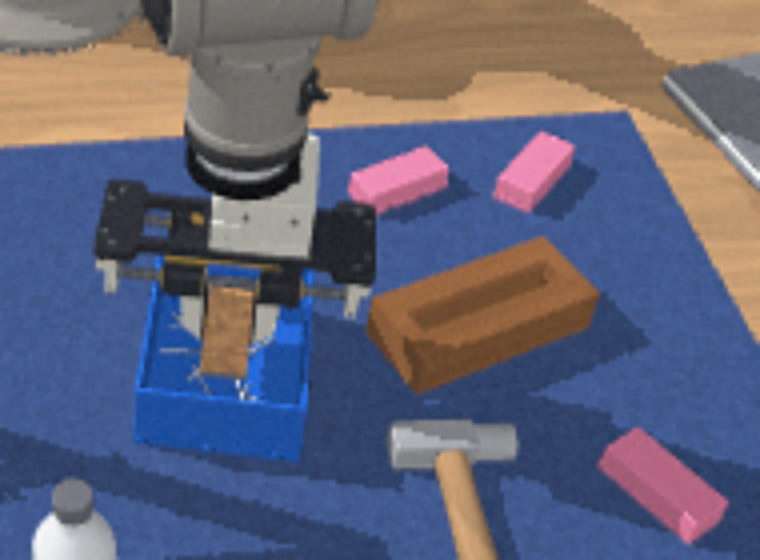

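The block is held inside the bin walls and the slot is clear. Next I lower it and open part way.

{"fn": "servo_tool", "kwargs": {
  "angular": [
    [0,0,0],
    [0,0,0],
    [0,0,0],
    [0,0,0],
    [0,0,0],
    [0,0,0],
    [0,0,0],
    [0,0,0],
    [0,0,0],
    [0,0,0]
  ],
  "slide": [
    [0,0,-20],
    [0,0,-31],
    [0,0,-34],
    [0,0,-34],
    [0,0,-34],
    [0,0,-34],
    [0,0,-34],
    [0,0,-34],
    [0,0,10],
    [0,0,50]
  ],
  "grip": [-1,-1,-1,-1,0,0,0,0,0,0]
}}

```text
time: 4.8
tool_pos: [527.6, 110.8, 97.8]
tcp_rot: [3.14, 0.006, -0.228]
contact_force: [1.7, 0.2, 0.0]
grip_width: 46.2
```

```bash
python3 - <<'E'
from h import *
_,c,P=grab('scene','s3');cv2.imwrite('pics/s3c.png',cv2.resize(c['img'][130:270,230:420],None,fx=4,fy=4))
o,c,P=load('scene0');Q=P.reshape(-1,3);col=c['img'].reshape(-1,3).astype(int)
# board edges in board frame from scene, saturated-low colours
from scipy.spatial.transform import Rotation as R_
u=np.array([-np.sin(np.radians(35)),0,np.cos(np.radians(35))]);n=np.array([np.cos(np.radians(35)),0,np.sin(np.radians(35))])
m=(abs(Q[:,0]-567)<80)&(abs(Q[:,1]+198)<75)&(Q[:,2]>30)&(Q[:,2]<180)
m&=(col.max(1)-col.min(1)<30)&(col.mean(1)>90)
q=Q[m];d=q@n;med=np.median(d);q=q[abs(d-med)<4]
ab=np.c_[q@u,q[:,1]].astype(np.float32)
print(len(q),med,cv2.minAreaRect(ab),np.percentile(ab,[0.5,99.5],axis=0))
# where nails: dark pts
for n_ in('w1',):
    pass
# top edge line & rack end posts
for z in range(60,160,10):
    s=q[(abs(q[:,2]-z)<5)];print(z,s[:,0].mean().round(1),s[:,1].min().round(1),s[:,1].max().round(1),len(s))
E
```

```text
1821 525.3448419369938 ((-244.8092498779297, -189.82965087890625), (127.17184448242188, 131.83790588378906), 89.75943756103516) [[-309.98173523 -252.49810028]
 [-179.87479553 -143.86602173]]
60 599.4 -253.2 -143.6 163
70 592.3 -252.5 -143.3 158
80 585.4 -251.0 -144.3 164
90 578.3 -252.6 -143.7 164
100 571.4 -251.5 -145.1 158
110 564.3 -253.3 -144.5 173
120 556.9 -251.5 -143.7 179
130 550.1 -252.8 -126.4 171
140 543.1 -252.5 -144.1 186
150 536.5 -253.7 -143.6 163
```

View pics/s3c.png

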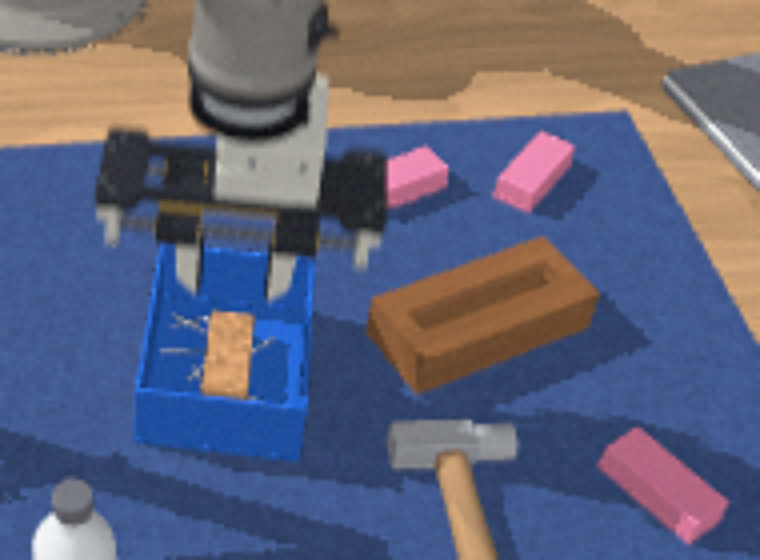

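The block lies flat in the bin. Before reaching for the board, I'll check the gripper body's size against the bar clearance, using depth data.

```bash
python3 - <<'E'
from h import *
for n in('scene0','side0','s3'):
    o,c,P=load(n);Q=P.reshape(-1,3)
    m=(Q[:,0]>500)&(Q[:,0]<620)&(Q[:,2]>240)&(Q[:,2]<300)
    for y0,y1 in((-390,-340),(-300,-250),(-210,-160)):
        q=Q[m&(Q[:,1]>y0)&(Q[:,1]<y1)]
        if len(q):print(n,'bar',y0,len(q),q.min(0).round(1),q.max(0).round(1),np.median(q,0).round(1))
    for nm,b in dict(postR=(500,640,-160,-110,170,240),postL=(500,640,-440,-380,170,240)).items():
        q=Q[(Q[:,0]>b[0])&(Q[:,0]<b[1])&(Q[:,1]>b[2])&(Q[:,1]<b[3])&(Q[:,2]>b[4])&(Q[:,2]<b[5])]
        if len(q):print(n,nm,len(q),np.percentile(q,2,axis=0).round(1),np.percentile(q,98,axis=0).round(1))
# gripper geometry in tool frame from s2 and s3, scene and
for n in('s2','s3','side0','scene0'):
    o,c,P=load(n);Q=P.reshape(-1,3)
    T=(Q-o['tool_pos'])@Ro.from_euler('xyz',o['tcp_rot']).as_matrix()
    print(n,o['tool_pos'].round(0))
    for z in range(-260,0,10):
        s=T[(T[:,2]>=z)&(T[:,2]<z+10)&(np.hypot(T[:,0],T[:,1])<130)]
        s=s[(s[:,2]*-1+o['tool_pos'][2])>70] if n in('s2','s3') else s
        if len(s)>5:print(z,len(s),'x',s[:,0].min().round(),s[:,0].max().round(),'y',s[:,1].min().round(),s[:,1].max().round())
E
```

```text
scene0 bar -390 105 [ 550.6 -389.5  266.8] [ 562.9 -341.1  278.2] [ 559.3 -365.5  274.7]
scene0 bar -300 108 [ 551.1 -300.   265.4] [ 562.9 -250.3  277.9] [ 558.5 -275.2  274.1]
scene0 bar -210 102 [ 550.  -209.9  265.9] [ 561.3 -161.4  278.2] [ 558.2 -185.7  274.3]
scene0 postR 118 [ 544.8 -137.6  172. ] [ 568.1 -126.2  238.3]
scene0 postL 203 [ 543.7 -415.5  171.6] [ 569.7 -403.3  238.8]
side0 bar -390 43 [ 545.5 -390.   265.5] [ 557.3 -340.6  277.8] [ 549.4 -365.8  273.1]
side0 bar -300 50 [ 545.  -299.4  266.3] [ 555.9 -250.1  277.9] [ 549.  -274.4  273.2]
side0 bar -210 51 [ 542.9 -209.4  266.2] [ 555.8 -161.   277.3] [ 548.3 -186.8  272.7]
side0 postR 204 [ 537.7 -135.8  170.9] [ 563.4 -122.7  238.4]
side0 postL 171 [ 539.  -412.7  173. ] [ 565.2 -399.1  237.2]
s3 bar -390 107 [ 551.3 -390.   267.5] [ 562.7 -340.1  278.3] [ 559.3 -365.9  274.8]
s3 bar -300 107 [ 550.8 -299.7  265.7] [ 562.8 -250.2  278. ] [ 558.6 -274.6  274.1]
s3 bar -210 101 [ 549.5 -209.6  266.5] [ 562.1 -161.4  278. ] [ 558.4 -185.5  274.7]
s3 postR 117 [ 544.7 -137.5  171. ] [ 568.7 -126.1  238.1]
s3 postL
[... 2718 characters left out ...]
8.0
-210 124 x 0.0 43.0 y -40.0 39.0
-200 78 x 9.0 44.0 y -36.0 38.0
-190 81 x 8.0 37.0 y -31.0 30.0
-180 147 x -15.0 40.0 y -38.0 37.0
-170 155 x -32.0 42.0 y -50.0 34.0
-160 38 x -5.0 41.0 y -50.0 16.0
-150 92 x -15.0 29.0 y -50.0 16.0
-140 95 x -15.0 31.0 y -51.0 16.0
-130 88 x -18.0 30.0 y -50.0 16.0
-120 141 x -33.0 39.0 y -94.0 94.0
-110 544 x -36.0 42.0 y -95.0 94.0
-100 155 x -33.0 42.0 y -93.0 92.0
-90 211 x -38.0 40.0 y -87.0 86.0
-80 114 x -16.0 40.0 y -87.0 85.0
-70 9 x 11.0 41.0 y -86.0 85.0
-60 31 x 1.0 16.0 y -65.0 64.0
-50 45 x -10.0 15.0 y -66.0 64.0
-40 44 x -3.0 18.0 y -64.0 63.0
-30 38 x -3.0 15.0 y -62.0 63.0
-20 35 x 6.0 15.0 y -62.0 62.0
-10 18 x -6.0 14.0 y -57.0 54.0
```

```bash
python3 - <<'E'
from h import *
for n in('scene0','w1','w2','s3'):
    o=load(n)[0];print(o['joint_positions'].round(3),o['tcp_rot'].round(3),o['tool_pos'].round(1))
E
```

```text
[-1.247  0.343  1.525 -0.     1.275 -0.146] [-3.14 -0.    0.47] [ 237.6 -467.7  226. ]
[ 0.44   0.37   1.426 -0.     1.346  1.942] [3.141 0.    0.069] [458.4 300.2 246.4]
[ 0.063  0.577  1.699 -0.     0.868  1.864] [ 3.141e+00  2.000e-03 -2.300e-01] [528.5 109.8  47.6]
[ 0.065  0.507  1.652 -0.     0.989  1.864] [ 3.14   0.006 -0.228] [527.6 110.8  97.8]
```

```bash
cat > fk.py <<'E'
from h import *
from scipy.optimize import least_squares
D=[load(n)[0] for n in('scene0','w1','w2','s3')]
A=[];b=[]
for o in D:
    q=o['joint_positions'];p=o['tool_pos'];s=q[1]+q[2]
    A+=[[1,np.sin(q[1]),np.sin(s),0],[0,np.cos(q[1]),np.cos(s),1]];b+=[np.hypot(p[0],p[1]),p[2]]
X,res,_,_=np.linalg.lstsq(np.array(A),np.array(b),rcond=None)
r0,a2,a3,dz=X
Rz=lambda a:Ro.from_euler('z',a).as_matrix();Ry=lambda a:Ro.from_euler('y',a).as_matrix()
def fk(q,L):
    R3=Rz(q[0])@Ry(q[1]+q[2])
    W=Rz(q[0])@np.array([r0+a2*np.sin(q[1])+a3*np.sin(q[1]+q[2]),0,dz+L+a2*np.cos(q[1])+a3*np.cos(q[1]+q[2])])
    R=R3@Rz(q[3])@Ry(q[4])@Rz(q[5])@Rz(-np.pi/2)  # check const
    return W+R[:,2]*L,R
lo=np.array([-2.53,-.77,.04,-1,.28,-3.11]);hi=np.array([2.53,2.02,2.7,4.14,2.66,3.11])
def ik(p,R,L,q0):
    def f(q):
        P,Rr=fk(q,L);return np.r_[(P-p)/100,(Ro.from_matrix(Rr.T@R)).as_rotvec()]
    s=least_squares(f,np.clip(q0,lo+.01,hi-.01),bounds=(lo,hi));return s.x,s.cost
E
python3 - <<'E'
from fk import *
print(X,np.array(A)@X-b)
for o in D[:3]:
    P,R=fk(o['joint_positions'],270);print(P.round(1),o['tool_pos'].round(1));print(Ro.from_matrix(R).as_euler('xyz').round(3),o['tcp_rot'].round(3))
E
```

```text
[ 26.0020571  409.49403232 380.02505392 -49.26383093] [ 2.41099792 -0.82371642 -3.36068949  0.99499077 -0.95625826  0.00412531
  1.90594983 -0.17539966]
[ 167.5 -499.2  225.2] [ 237.6 -467.7  226. ]
[ 3.14   0.    -2.672] [-3.14 -0.    0.47]
[492.6 231.9 247.4] [458.4 300.2 246.4]
[-3.141 -0.    -3.073] [3.141 0.    0.069]
[537.1  33.8  47.6] [528.5 109.8  47.6]
[-3.141e+00 -2.000e-03  2.911e+00] [ 3.141e+00  2.000e-03 -2.300e-01]
```

```bash
python3 - <<'E'
s=open('fk.py').read()
s=s.replace("b+=[np.hypot(p[0],p[1]),p[2]]","pl=Ro.from_euler('z',-q[0]).apply(p);b+=[pl[0],p[2]];YL=globals().get('YL',[])+[pl[1]]")
s=s.replace("r0,a2,a3,dz=X","r0,a2,a3,dz=X;y0=np.mean(YL)").replace("q[1]+q[2]),0,dz","q[1]+q[2]),y0,dz").replace("Rz(-np.pi/2)","Rz(np.pi/2)")
open('fk.py','w').write(s)
E
python3 - <<'E'
from fk import *
print(X,(np.array(A)@X-b).round(2),YL)
for o in D[:3]:
    P,R=fk(o['joint_positions'],270);print(P.round(1),o['tool_pos'].round(1),Ro.from_matrix(R).as_euler('xyz').round(3),o['tcp_rot'].round(3))
def tool(deg,yaw=0):
    t=np.radians(deg);z=np.array([np.sin(t),0,-np.cos(t)]);x=np.array([0,1,0.]);y=np.cross(z,x)
    return Rz(np.radians(yaw))@np.c_[x,y,z]
u=np.array([-np.sin(np.radians(35)),0,np.cos(np.radians(35))]);n=np.array([np.cos(np.radians(35)),0,np.sin(np.radians(35))])
print(tool(0),tool(43).round(2))
for L in(240,270,300):
  for deg in(35,43):
    for ins in(36,-40,-150):
        p=(519.3-2-6*(deg>40))*n+(-179-ins)*u+np.array([0,-198,0])
        for q0 in([-.5,.3,1.8,0,.6,-.3],):
            q,c=ik(p,tool(deg),L,np.array(q0));print(L,deg,ins,p.round(),q.round(2),round(c,5))
E
```

```text
[ 20.46448395 409.7420705  380.00192675 -49.49614517] [ 2.53 -0.82 -3.49  1.   -0.95 -0.01  1.91 -0.18] [np.float64(76.39942827393867), np.float64(76.33768824438289), np.float64(76.36774894230601), np.float64(76.37208862494894)]
[ 238.2 -469.7  225.2] [ 237.6 -467.7  226. ] [-3.14 -0.    0.47] [-3.14 -0.    0.47]
[455.2 298.6 247.4] [458.4 300.2 246.4] [3.141 0.    0.069] [3.141 0.    0.069]
[526.9 109.7  47.6] [528.5 109.8  47.6] [ 3.141e+00  2.000e-03 -2.300e-01] [ 3.141e+00  2.000e-03 -2.300e-01]
[[ 0.  1.  0.]
 [ 1.  0.  0.]
 [ 0.  0. -1.]] [[ 0.    0.73  0.68]
 [ 1.    0.    0.  ]
 [ 0.    0.68 -0.73]]
240 35 36 [ 547. -198.  121.] [-0.62  0.37  1.94  0.85  0.46 -1.33] 0.0
240 35 -40 [ 503. -198.  183.] [-0.68  0.18  1.99  0.7   0.59 -1.2 ] 0.0
240 35 -150 [ 440. -198.  273.] [-0.79 -0.06  1.98  0.57  0.85 -1.1 ] 0.0
240 43 36 [ 542. -198.  117.] [-0.66  0.36  2.04  1.35  0.44 -1.85] 0.0
240 43 -40 [ 499. -198.  179.] [-0.73  0.16  2.09  1.07  0.54 -1.59] 0.0
240 43 -150 [ 435. -198.  270.] [-0.86 -0.1   2.09  0.81  0.79 -1.34] 0.0
270 35 36 [ 547. -198.  121.] [-0.64  0.35  1.99  0.91  0.45 -1.4 ] 0.0
270 35 -40 [ 503. -198.  183.] [-0.71  0.16  2.03  0.74  0.59 -1.26] 0.0
270 35 -150 [ 440. -198.  273.] [-0.83 -0.09  2.02  0.59  0.86 -1.14] 0.0
270 43 36 [ 542. -198.  117.] [-0.69  0.34  2.1   1.42  0.46 -1.95] 0.0
270 43 -40 [ 499. -198.  179.] [-0.77  0.14  2.15  1.12  0.56 -1.67] 0.0
270 43 -150 [ 435. -198.  270.] [-0.91 -0.13  2.14  0.83  0.81 -1.4 ] 0.0
300 35 36 [ 547. -198.  121.] [-0.67  0.33  2.04  0.96  0.45 -1.48] 0.0
300 35 -40 [ 503. -198.  183.] [-0.74  0.13  2.08  0.77  0.59 -1.32] 0.0
300 35 -150 [ 440. -198.  273.] [-0.87 -0.12  2.07  0.61  0.87 -1.19] 0.0
300 43 36 [ 542. -198.  117.] [-0.73  0.33  2.16  1.48  0.47 -2.05] 0.0
300 43 -40 [ 499. -198.  179.] [-0.81  0.12  2.2   1.16  0.57 -1.75] 0.0
300 43 -150 [ 435. -198.  270.] [-0.96 -0.17  2.19  0.85  0.84 -1.46] 0.0
```

{"fn": "servo_tool", "kwargs": {
  "angular": [
    [0,0,7],
    [0,0,14],
    [0,0,21],
    [0,0,28],
    [0,0,35],
    [0,0,42],
    [0,0,49],
    [0,0,56],
    [0,0,63],
    [0,0,70]
  ],
  "slide": [
    [0,0,35],
    [0,0,65],
    [-10,-10,95],
    [-25,-30,125],
    [-40,-65,150],
    [-55,-100,160],
    [-75,-140,160],
    [-85,-180,160],
    [-90,-215,160],
    [-95,-245,160]
  ],
  "grip": [0,0,0,0.3,0.6,1,1,1,1,1]
}}

```text
time: 5.68
tool_pos: [436.9, -120.0, 259.8]
tcp_rot: [3.14, -0.0, 0.922]
contact_force: [1.8, 0.6, 0.2]
grip_width: 87.7
```

```bash
python3 - <<'E'
from fk import *
from plant import bot
o=bot.get_obs();print(o['tool_pos'],o['tcp_rot'])
R0=Ro.from_euler('xyz',o['tcp_rot'])
t=np.radians(43);z=np.array([np.sin(t),0,-np.cos(t)]);x=np.array([0,1,0.]);R=Ro.from_matrix(np.c_[x,np.cross(z,x),z])
print(np.degrees((R*R0.inv()).as_rotvec()), np.array([455,-198,215])-o['tool_pos'])
E
```

```text
[ 436.93876779 -120.02110059  259.75798954] [ 3.13960311e+00 -4.72301417e-04  9.22320881e-01]
[-13.92056475 -41.33571348  35.36971154] [ 18.06123221 -77.97889941 -44.75798954]
```

{"fn": "servo_tool", "kwargs": {
  "angular": [
    [-1.6,-5.2,4.1],
    [-3.3,-10.4,8.2],
    [-4.9,-15.5,12.4],
    [-6.5,-20.7,16.5],
    [-8.2,-25.8,20.6],
    [-9.8,-31,24.8],
    [-11.5,-36.2,28.9],
    [-13,-41.3,33],
    [-13,-41.3,33],
    [-13,-41.3,33]
  ],
  "slide": [
    [3,-8,-5],
    [6,-16,-10],
    [8,-24,-15],
    [11,-32,-20],
    [14,-40,-25],
    [17,-48,-30],
    [20,-56,-37],
    [22,-64,-43],
    [22,-64,-43],
    [22,-64,-43]
  ],
  "grip": [1,1,1,1,1,1,1,1,1,1]
}}

```text
time: 6.52
tool_pos: [459.6, -178.0, 216.5]
tcp_rot: [2.453, -0.057, 1.502]
contact_force: [-0.9, 0.4, -0.0]
grip_width: 91.5
```

```bash
python3 - <<'E'
from fk import *
from plant import bot
o=bot.get_obs();print(o['tool_pos'],o['tcp_rot'],o['joint_positions'].round(2))
R0=Ro.from_euler('xyz',o['tcp_rot'])
t=np.radians(43);z=np.array([np.sin(t),0,-np.cos(t)]);x=np.array([0,1,0.]);R=Ro.from_matrix(np.c_[x,np.cross(z,x),z])
print(np.degrees((R*R0.inv()).as_rotvec()), np.array([455,-198,215])-o['tool_pos'])
for L in (240,260,280,300): print(L,fk(o['joint_positions'],L)[0].round(1))
o,c,P=grab('wrist','w4')
_,c2,_=grab('side','d4');_,c2,_=grab('scene','s4')
E
```

```text
[ 459.56650797 -177.95579758  216.50508922] [ 2.4529359  -0.05671611  1.50176329] [-0.85  0.06  2.16  0.93  0.64 -1.45]
[-3.36948872 -3.42835406  3.85251288] [ -4.56650797 -20.04420242  -1.50508922]
240 [ 438.4 -210.6  184.8]
260 [ 451.1 -210.7  189.4]
280 [ 463.9 -210.7  194. ]
300 [ 476.6 -210.7  198.5]
```

View pics/w4.png

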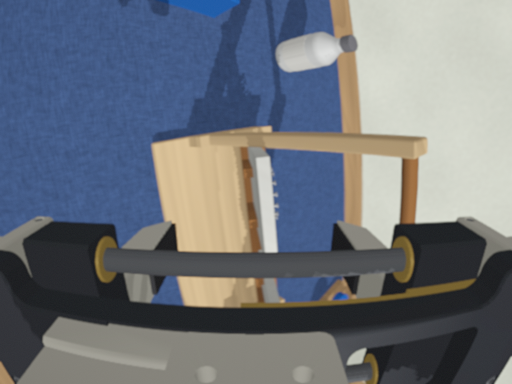

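View pics/s4.png

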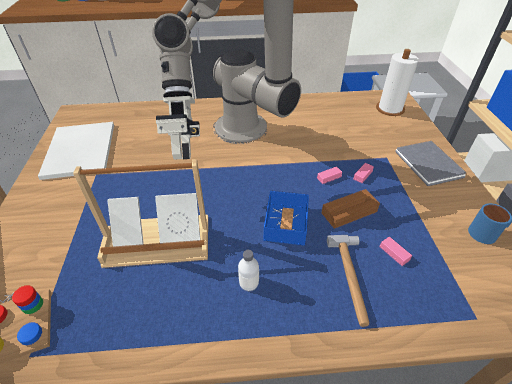

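{"fn": "servo_tool", "kwargs": {
  "angular": [
    [0,0,0],
    [0,0,0],
    [0,0,0]
  ],
  "slide": [
    [0,0,0],
    [0,0,0],
    [0,0,0]
  ],
  "grip": [1,1,1]
}}

```text
time: 6.92
tool_pos: [460.0, -177.0, 216.8]
tcp_rot: [2.456, -0.059, 1.501]
contact_force: [-0.2, 0.0, -0.2]
grip_width: 91.8
```

```bash
python3 - <<'E'
from fk import *
o,c,P=grab('wrist','w5');print(o['tool_pos'],o['tcp_rot'],o['joint_positions'].round(3))
R0=Ro.from_euler('xyz',o['tcp_rot'])
t=np.radians(43);z=np.array([np.sin(t),0,-np.cos(t)]);x=np.array([0,1,0.]);R=Ro.from_matrix(np.c_[x,np.cross(z,x),z])
print(np.degrees((R*R0.inv()).as_rotvec()), np.array([455,-198,215])-o['tool_pos'])
Q=P.reshape(-1,3)
def st(nm,b):
    q=Q[(Q[:,0]>b[0])&(Q[:,0]<b[1])&(Q[:,1]>b[2])&(Q[:,1]<b[3])&(Q[:,2]>b[4])&(Q[:,2]<b[5])]
    if len(q)>5: print(nm,len(q),np.percentile(q,2,axis=0).round(1),np.percentile(q,98,axis=0).round(1),np.median(q,0).round(1))
    return q
st('bar',(520,600,-330,-150,255,300));st('postR',(500,640,-160,-110,170,240))
q=st('board',(470,640,-275,-135,50,165))
col=c['img'].reshape(-1,3).astype(int);
m=(Q[:,0]>470)&(Q[:,0]<640)&(Q[:,1]>-275)&(Q[:,1]<-137)&(Q[:,2]>40)&(Q[:,2]<170)&(col.max(1)-col.min(1)<30)&(col.mean(1)>90)
q=Q[m];u=np.array([-np.sin(np.radians(35)),0,np.cos(np.radians(35))]);n=np.array([np.cos(np.radians(35)),0,np.sin(np.radians(35))])
print(len(q));N=q@n;U=q@u
for k in range(-310,-160,10):
    s=(U>=k)&(U<k+10)
    if s.sum()>3: print(k,s.sum(),N[s].min().round(1),np.percentile(N[s],[10,50,90]).round(1),q[s,1].min().round(1),q[s,1].max().round(1))
E
```

```text
[ 460.00675348 -176.96578658  216.78541491] [ 2.45579428 -0.05859771  1.50128336] [-0.849  0.057  2.161  0.919  0.644 -1.438]
[-3.48363315 -3.58740376  3.87167107] [ -5.00675348 -21.03421342  -1.78541491]
bar 805 [ 546.3 -183.1  265.5] [ 553.9 -150.6  276.4] [ 548.4 -165.9  272.4]
postR 1406 [ 539.1 -139.   172. ] [ 561.2 -127.1  238.9] [ 540.4 -131.9  210.3]
board 2511 [ 523.8 -236.3   55.8] [ 582.7 -135.7  153.8] [ 532.3 -179.2  146.5]
1942
-310 18 511.6 [512.6 513.  513.3] -227.7 -151.0
-300 19 511.9 [512.3 513.1 513.3] -227.7 -149.3
-290 23 512.3 [512.9 513.1 513.3] -252.3 -150.9
-280 26 512.3 [512.7 513.1 513.2] -250.1 -146.6
-270 29 512.5 [512.9 513.1 513.3] -254.1 -150.8
-260 55 512.2 [512.8 513.1 533.2] -252.9 -144.4
-250 78 511.9 [512.9 513.2 533.1] -253.0 -144.4
-240 76 512.8 [512.9 513.3 533.3] -250.5 -144.5
-230 89 512.3 [512.9 513.2 533.3] -249.4 -144.4
-220 64 512.3 [512.8 513.1 518.2] -250.6 -144.6
-210 77 512.4 [512.8 513.1 519.3] -242.5 -144.6
-200 77 512.2 [512.7 513.  518.8] -242.3 -144.6
-190 701 512.2 [513.1 518.1 523.4] -235.1 -144.7
-180 609 512.8 [514.3 518.6 523.2] -234.3 -145.2
```

{"fn": "servo_tool", "kwargs": {
  "angular": [
    [-1.7,-2.3,1.9],
    [-3.5,-4.6,3.9],
    [-3.5,-4.6,3.9],
    [-3.5,-4.6,3.9]
  ],
  "slide": [
    [4,-11,-9],
    [8,-22,-18],
    [8,-22,-18],
    [8,-22,-18]
  ],
  "grip": [1,1,1,1]
}}

```text
time: 7.3
tool_pos: [467.4, -199.4, 197.3]
tcp_rot: [2.375, -0.002, 1.571]
contact_force: [-0.1, 0.2, -0.2]
grip_width: 91.9
```

```bash
cat > g.py <<'E'
from fk import *
def report(tgt,deg,yaw=0):
    from plant import bot
    o=bot.get_obs();t=np.radians(deg);z=np.array([np.sin(t),0,-np.cos(t)]);x=np.array([0,1,0.]);R=Ro.from_euler('z',yaw,degrees=True)*Ro.from_matrix(np.c_[x,np.cross(z,x),z])
    print('t',o['time'],o['tool_pos'].round(1),'q',o['joint_positions'].round(2),'F',o['contact_force'].round(1),'w',round(o['grip_width'],1))
    print('rot',np.degrees((R*Ro.from_euler('xyz',o['tcp_rot']).inv()).as_rotvec()).round(2),'d',(np.array(tgt)-o['tool_pos']).round(1))
E
python3 - <<'E'
from g import *
report([467.8,-199,199.2],44)
o,c,P=grab('wrist','w6')
Q=P.reshape(-1,3);col=c['img'].reshape(-1,3).astype(int);u=np.array([-np.sin(np.radians(35)),0,np.cos(np.radians(35))]);n=np.array([np.cos(np.radians(35)),0,np.sin(np.radians(35))])
m=(Q[:,0]>470)&(Q[:,0]<640)&(Q[:,1]>-275)&(Q[:,1]<-140)&(Q[:,2]>40)&(Q[:,2]<170)
q=Q[m];N=q@n;U=q@u;
s=(N>514)&(N<523)&(U>-200);print('top u',np.percentile(U[s],[5,50,95]).round(1),'n',np.percentile(N[U>-182],[2,50,98]).round(1),'y',q[s,1].min(),q[s,1].max())
s=(N<514)&(N>511);print('under',np.median(N[s]))
T=(Q-o['tool_pos'])@Ro.from_euler('xyz',o['tcp_rot']).as_matrix()
b=(Q[:,2]>255)&(Q[:,2]<290)&(Q[:,1]<-150)&(Q[:,0]>500);print('bar in tool',T[b].min(0).round(1),T[b].max(0).round(1))
E
```

```text
t 7.3 [ 467.4 -199.4  197.3] q [-0.92  0.14  2.21  1.18  0.64 -1.86] F [-0.1  0.2 -0.2] w 91.9
rot [-0.13 -0.06 -0.01] d [0.4 0.4 1.9]
top u [-181.2 -180.1 -178.9] n [513.  518.5 524.2] y -246.2413952325289 -144.99123608972928
under 513.0368463588359
bar in tool [-366.5  105.5   -0.4] [  49.5 1110.6  966.1]
```

View pics/w6.png

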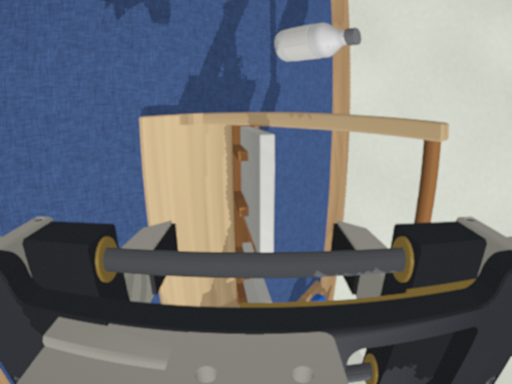

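{"fn": "servo_tool", "kwargs": {
  "angular": [
    [0,0,0],
    [0,0,0],
    [0,0,0],
    [0,0,0],
    [0,0,0],
    [0,0,0]
  ],
  "slide": [
    [14,0,-14],
    [28,0,-28],
    [42,0,-42],
    [56,0,-56],
    [70,0,-71],
    [78,0,-79]
  ],
  "grip": [1,1,1,1,1,1]
}}

```text
time: 7.85
tool_pos: [546.9, -198.4, 118.5]
tcp_rot: [2.374, -0.002, 1.573]
contact_force: [-1.0, -0.4, -0.1]
grip_width: 91.6
```

```bash
python3 - <<'E'
from g import *
report([545.6,-199,118.6],44)
o,c,P=grab('wrist','w7')
o,c,P=grab('side','d7');cv2.imwrite('pics/d7c.png',cv2.resize(c['img'][80:240,230:430],None,fx=3.7,fy=3.7))
Q=P.reshape(-1,3);T=(Q-o['tool_pos'])@Ro.from_euler('xyz',o['tcp_rot']).as_matrix()
o,c,P=grab('wrist','w7b');Q=P.reshape(-1,3);T=(Q-o['tool_pos'])@Ro.from_euler('xyz',o['tcp_rot']).as_matrix()
b=(Q[:,2]>255)&(Q[:,2]<290)&(Q[:,1]<-150)&(Q[:,1]>-350)&(Q[:,0]>500)&(Q[:,0]<600);print('bar in tool',b.sum(),T[b].min(0).round(1),T[b].max(0).round(1)) if b.sum() else None
E
```

```text
t 7.85 [ 546.9 -198.4  118.5] q [-0.75  0.41  2.14  1.61  0.5  -2.2 ] F [-1.  -0.4 -0.1] w 91.6
rot [-0.09 -0.02 -0.1 ] d [-1.3 -0.6  0.1]
bar in tool 799 [ -29.    83.5 -110.2] [  10.8  108.2 -102.5]
```

View pics/w7.png

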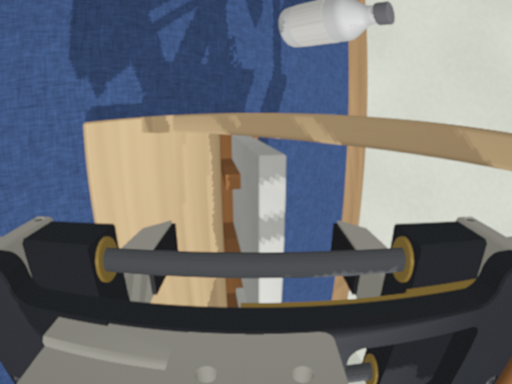

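View pics/d7c.png

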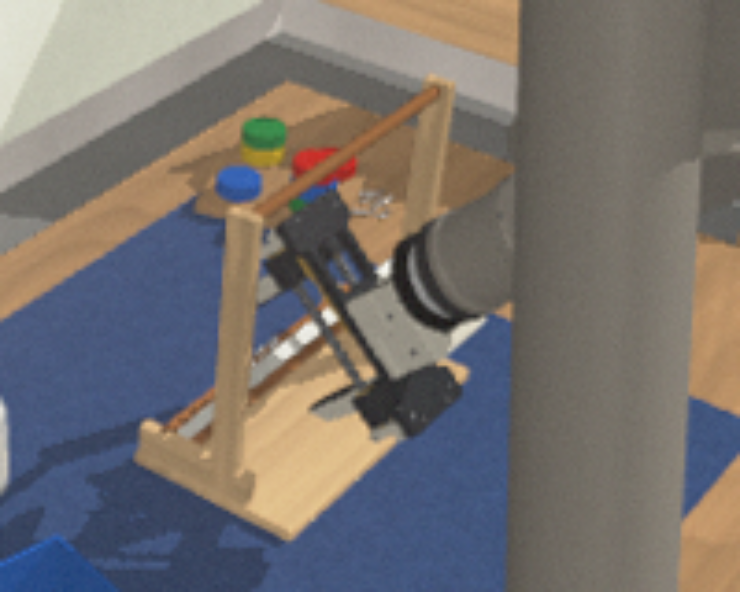

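The jaws straddle the upper part of the board and the body clears the bar. Closing now.

{"fn": "servo_tool", "kwargs": {
  "angular": [
    [0,0,0],
    [0,0,0],
    [0,0,0],
    [0,0,0],
    [0,0,0],
    [0,0,0],
    [0,0,0]
  ],
  "slide": [
    [0,0,0],
    [0,0,0],
    [0,0,0],
    [0,0,0],
    [0,0,0],
    [0,0,0],
    [0,0,0]
  ],
  "grip": [-0.2,-0.5,-1,-1,-1,-1,-1]
}}

```text
time: 8.58
tool_pos: [545.5, -199.3, 119.3]
tcp_rot: [2.373, -0.001, 1.571]
contact_force: [-0.8, -0.7, 0.6]
grip_width: 50.0
```

```bash
python3 - <<'E'
from g import *
report([545.6,-199,118.6],44)
o,c,P=grab('wrist','w8')
E
```

```text
t 8.5833 [ 545.5 -199.3  119.3] q [-0.75  0.4   2.14  1.6   0.5  -2.2 ] F [-0.8 -0.7  0.6] w 50.0
rot [-0.04  0.01 -0.03] d [ 0.1  0.3 -0.7]
```

View pics/w8.png

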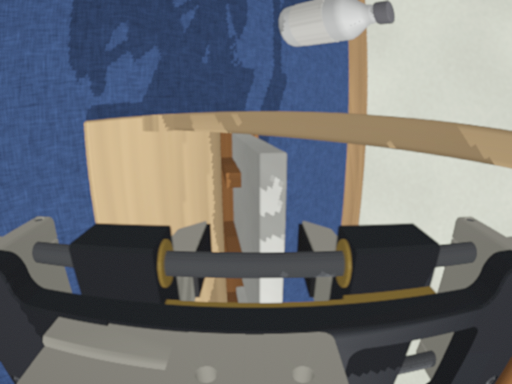

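{"fn": "servo_tool", "kwargs": {
  "angular": [
    [0,0,0],
    [0,0,0],
    [0,0,0],
    [0,0,0],
    [0,0,0],
    [0,0,0],
    [0,0,0]
  ],
  "slide": [
    [0,0,0],
    [0,0,0],
    [0,0,0],
    [0,0,0],
    [0,0,0],
    [0,0,0],
    [0,0,0]
  ],
  "grip": [-1,-1,-1,-1,-1,-1,-1]
}}

```text
time: 9.22
tool_pos: [547.3, -199.3, 121.0]
tcp_rot: [2.369, 0.0, 1.573]
contact_force: [5.7, 2.0, 6.1]
grip_width: 15.0
```

```bash
python3 - <<'E'
from g import *
report([545.6,-199,118.6],44)
o,c,P=grab('wrist','w9')
E
```

```text
t 9.2167 [ 547.3 -199.3  121. ] q [-0.75  0.4   2.14  1.6   0.5  -2.2 ] F [5.7 2.  6.1] w 15.0
rot [ 0.    0.25 -0.14] d [-1.7  0.3 -2.4]
```

View pics/w9.png

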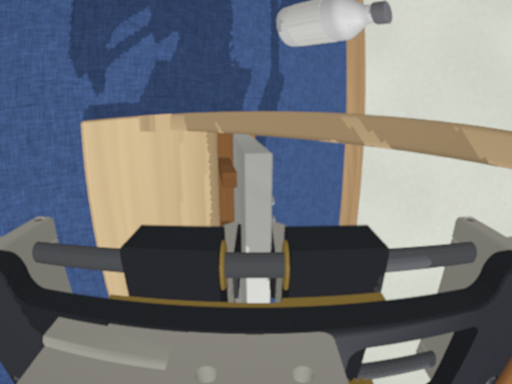

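{"fn": "servo_tool", "kwargs": {
  "angular": [
    [0,0,0],
    [0,0,0],
    [0,0,0],
    [0,0,0],
    [0,0,0]
  ],
  "slide": [
    [-4,0,6],
    [-8,0,12],
    [-14,0,18],
    [-20,0,24],
    [-26,0,30]
  ],
  "grip": [-1,-1,-1,-1,-1]
}}

```text
time: 9.68
tool_pos: [519.0, -198.8, 148.8]
tcp_rot: [2.375, -0.001, 1.572]
contact_force: [0.3, 0.3, -1.8]
grip_width: 11.7
```

```bash
python3 - <<'E'
from g import *
report([545.6,-199,118.6],44)
o,c,P=grab('wrist','w10')
o,c,P=grab('side','d10');cv2.imwrite('pics/d10c.png',cv2.resize(c['img'][80:240,230:430],None,fx=3.7,fy=3.7))
E
```

```text
t 9.6833 [ 519.  -198.8  148.8] q [-0.8   0.31  2.17  1.44  0.53 -2.06] F [ 0.3  0.3 -1.8] w 11.7
rot [-0.08 -0.08 -0.07] d [ 26.6  -0.2 -30.2]
```

View pics/w10.png

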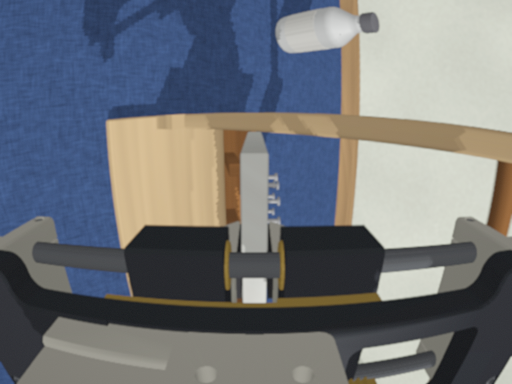

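View pics/d10c.png

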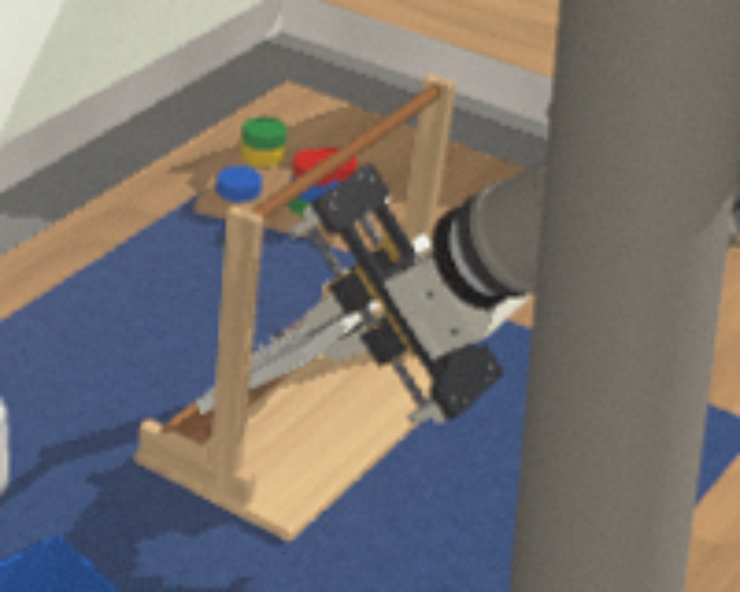

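{"fn": "servo_tool", "kwargs": {
  "angular": [
    [0,0,0],
    [0,0,0],
    [0,0,0],
    [0,0,0],
    [0,0,0],
    [0,0,0],
    [0,5,0],
    [0,11,0],
    [0,17,0],
    [0,23,0]
  ],
  "slide": [
    [-14,0,14],
    [-28,0,29],
    [-42,0,43],
    [-56,0,58],
    [-70,0,72],
    [-84,0,87],
    [-94,0,100],
    [-94,10,110],
    [-94,20,120],
    [-94,30,130]
  ],
  "grip": [-1,-1,-1,-1,-1,-1,-1,-1,-1,-1]
}}

```text
time: 10.62
tool_pos: [425.8, -171.8, 273.3]
tcp_rot: [2.68, -0.012, 1.58]
contact_force: [0.5, 1.0, -2.0]
grip_width: 11.9
```

```bash
python3 - <<'E'
from g import *
report([430,50,260],0,0)
E
```

```text
t 10.6167 [ 425.8 -171.8  273.3] q [-0.79 -0.03  1.94  0.41  0.94 -0.99] F [ 0.5  1.  -2. ] w 11.9
rot [-0.78 26.47 -0.35] d [  4.2 221.8 -13.3]
```

{"fn": "servo_tool", "kwargs": {
  "angular": [
    [0,6,0],
    [0,12,0],
    [0,18,0],
    [-0.8,24,0],
    [-0.8,26.5,-0.3],
    [-0.8,26.5,-0.3],
    [-0.8,26.5,-0.3],
    [-0.8,26.5,-0.3],
    [-0.8,26.5,-0.3],
    [-0.8,26.5,-0.3]
  ],
  "slide": [
    [2,15,2],
    [4,40,0],
    [6,75,0],
    [8,110,0],
    [10,145,0],
    [12,180,0],
    [14,215,0],
    [16,250,0],
    [18,285,0],
    [20,315,0]
  ],
  "grip": [-1,-1,-1,-1,-1,-1,-1,-1,-1,-1]
}}

```text
time: 11.45
tool_pos: [446.1, 146.3, 272.6]
tcp_rot: [3.139, -0.003, 1.576]
contact_force: [0.6, -0.8, -1.8]
grip_width: 12.0
```

```bash
python3 - <<'E'
from g import *
report([504,313,240],0,19.8)
E
```

```text
t 11.45 [446.1 146.3 272.6] q [0.15 0.2  1.59 0.   1.35 0.15] F [ 0.6 -0.8 -1.8] w 12.0
rot [-0.17  0.1  19.5 ] d [ 57.9 166.7 -32.6]
```

{"fn": "servo_tool", "kwargs": {
  "angular": [
    [0,0,5],
    [0,0,10],
    [0,0,15],
    [0,0,19.5],
    [0,0,19.5],
    [0,0,19.5],
    [0,0,19.5],
    [0,0,19.5]
  ],
  "slide": [
    [10,30,0],
    [20,60,0],
    [30,90,0],
    [42,120,-10],
    [52,150,-25],
    [58,166,-50],
    [58,166,-72],
    [58,166,-72]
  ],
  "grip": [-1,-1,-1,-1,-1,-1,-1,-1]
}}

```text
time: 12.12
tool_pos: [501.7, 309.8, 195.1]
tcp_rot: [-3.134, -0.001, 1.917]
contact_force: [-0.8, -0.4, -2.2]
grip_width: 11.5
```

```bash
cat > m.py <<'E'
from g import *
def meas(tag):
    o,c,P=grab('wrist',tag);Q=P.reshape(-1,3)
    T=(Q-o['tool_pos'])@Ro.from_euler('xyz',o['tcp_rot']).as_matrix()
    return o,c,Q,T
E
python3 - <<'E'
from m import *
report([504.2,312.8,200],0,19.8)
o,c,Q,T=meas('w12')
b=(abs(T[:,1])<12)&(T[:,0]>15)&(T[:,0]<60)&(T[:,2]<115)&(T[:,2]>-60)
print('board in tool',b.sum(),np.percentile(T[b],[1,50,99],axis=0).round(1))
for z in range(-20,115,15):
    s=b&(T[:,2]>=z)&(T[:,2]<z+15)
    if s.sum()>3: print(z,s.sum(),'x',np.percentile(T[s,0],[2,98]).round(1),'y',np.percentile(T[s,1],[2,50,98]).round(1))
ft=(Q[:,2]>36)&(Q[:,2]<45)&(Q[:,0]>400)&(Q[:,0]<620)&(Q[:,1]>220)&(Q[:,1]<410)
print('foot',cv2.minAreaRect(Q[ft][:,:2].astype(np.float32)))
for n in('scene','side'):
    _,c,_=grab(n,n[0:2]+'12');
    a=c['img'][110:250,280:420] if n=='scene' else c['img'][200:360,130:290]
    cv2.imwrite(f'pics/{n}12c.png',cv2.resize(a,None,fx=4,fy=4))
E
```

```text
t 12.1167 [501.7 309.8 195.1] q [0.42 0.49 1.38 0.   1.28 0.08] F [-0.8 -0.4 -2.2] w 11.5
rot [ 0.07 -0.43 -0.04] d [2.5 3.  4.9]
board in tool 2785 [[ 15.7  -5.3 -36. ]
 [ 38.7   0.3 -34.5]
 [ 54.5  10.6  76.7]]
-20 85 x [54.1 54.4] y [-4.9  0.3  5.4]
-5 62 x [53.6 54.6] y [-5.   0.3  5.8]
10 39 x [16.  54.6] y [-5.1  3.7 11.5]
25 61 x [24.  54.1] y [-4.7  2.9 11.9]
40 30 x [26.8 54.1] y [-4.9  2.3 11.9]
55 30 x [53.8 54.2] y [-5.   0.2  5.4]
70 13 x [54.1 54.2] y [-4.3  0.2  4.7]
85 24 x [54.  54.3] y [-4.5  0.2  4.9]
foot ((499.676513671875, 324.10028076171875), (70.74137878417969, 135.3248748779297), 19.935575485229492)
```

View pics/w12.png

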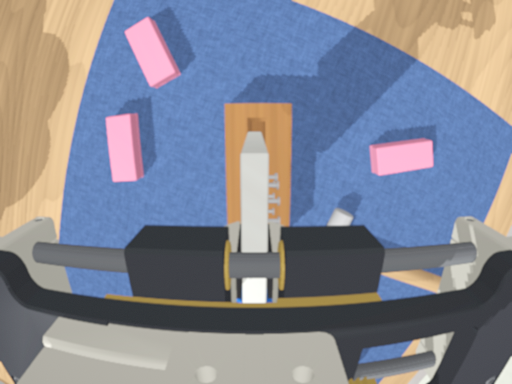

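View pics/scene12c.png

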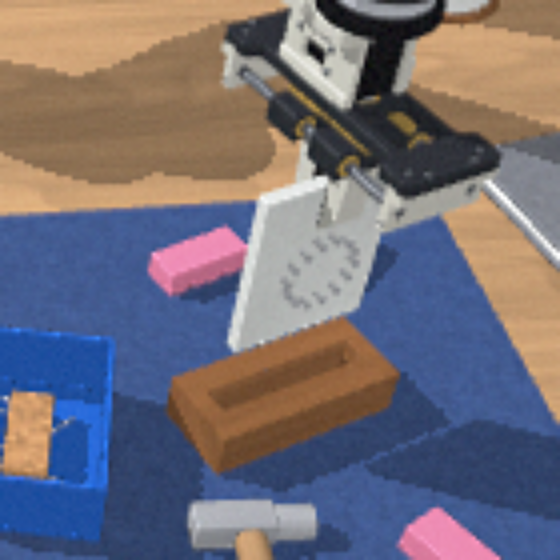

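View pics/side12c.png

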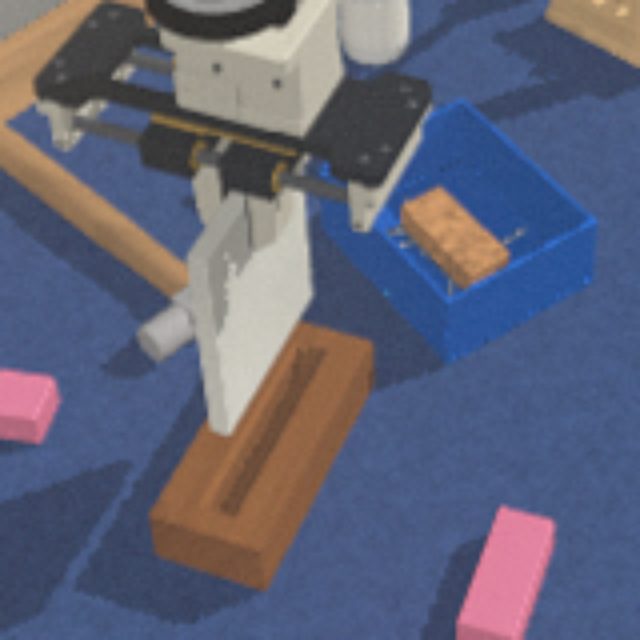

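```bash
cat >> m.py <<'E'
def foot(Q,T,c):
    col=c['img'].reshape(-1,3).astype(int)
    ft=(Q[:,2]>37)&(Q[:,2]<43.5)&(Q[:,0]>400)&(Q[:,0]<620)&(Q[:,1]>220)&(Q[:,1]<410)
    for x in range(20,90,10):
        s=ft&(T[:,0]>=x)&(T[:,0]<x+10)
        if s.sum()>5:
            y=np.sort(T[s,1]);print(x,s.sum(),'y',y[:2].round(1),y[-2:].round(1),'mid',((y[0]+y[-1])/2).round(2))
    print('end x',np.sort(T[ft,0])[-5:].round(1))
    sl=(Q[:,2]<33)&(Q[:,2]>8)&(abs(T[:,1])<14)&(T[:,0]>30)&(T[:,0]<70)
    if sl.sum():
        print('slot',sl.sum(),np.percentile(T[sl],[2,50,98],axis=0).round(1),'z',Q[sl,2].min())
E
python3 - <<'E'
from m import *
o,c,P=load('w12');Q=P.reshape(-1,3);T=(Q-o['tool_pos'])@Ro.from_euler('xyz',o['tcp_rot']).as_matrix();foot(Q,T,c)
cv2.imwrite('pics/w12c.png',cv2.resize(c['img'][95:235,190:330],None,fx=4,fy=4))
E
```

```text
20 343 y [-29.8 -29.7] [38.6 38.6] mid 4.37
30 386 y [-30.7 -30.6] [38.3 38.4] mid 3.87
40 471 y [-30.5 -30.5] [39.3 39.4] mid 4.46
50 462 y [-30.5 -30.4] [39.1 39.2] mid 4.36
60 606 y [-31.4 -31.3] [39. 39.] mid 3.82
70 602 y [-31.3 -31.3] [38.7 38.8] mid 3.72
80 134 y [-30.1 -30. ] [38.6 38.8] mid 4.36
end x [81.6 81.6 81.7 81.7 81.7]
slot 169 [[ 40.6  -2.1 174.7]
 [ 54.8   5.8 179.7]
 [ 61.6  11.4 181.2]] z 13.07537455844735
```

View pics/w12c.png

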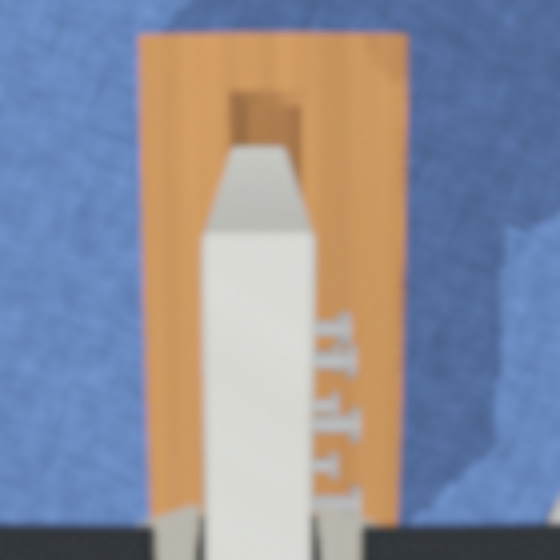

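{"fn": "servo_tool", "kwargs": {
  "angular": [
    [0,0,0],
    [0,0,0],
    [0,0,0]
  ],
  "slide": [
    [0,0,0],
    [0,0,0],
    [0,0,0]
  ],
  "grip": [-1,-1,-1]
}}

```text
time: 12.52
tool_pos: [505.1, 309.2, 202.8]
tcp_rot: [3.135, -0.001, 1.914]
contact_force: [0.2, -0.5, -1.6]
grip_width: 12.4
```

```bash
python3 - <<'E'
from m import *
report([504.2,312.8,200],0,19.8)
o,c,Q,T=meas('w13');foot(Q,T,c)
b=(abs(T[:,1])<8)&(T[:,0]>50)&(T[:,0]<60)&(T[:,2]<110)&(T[:,2]>-30);print(np.percentile(T[b],[1,50,99],axis=0).round(1))
E
```

```text
t 12.5167 [505.1 309.2 202.8] q [0.42 0.48 1.37 0.   1.28 0.08] F [ 0.2 -0.5 -1.6] w 12.4
rot [-0.2   0.31  0.14] d [-0.9  3.6 -2.8]
20 330 y [-35.8 -35.8] [33. 33.] mid -1.43
30 375 y [-35.8 -35.8] [33.7 33.9] mid -0.99
40 439 y [-35.7 -35.6] [33.7 33.7] mid -0.96
50 479 y [-36.5 -36.4] [33.6 33.6] mid -1.47
60 561 y [-36.4 -36.4] [33.5 33.6] mid -1.42
70 580 y [-35.2 -35.2] [33.4 33.4] mid -0.91
80 193 y [-36.3 -36.2] [32.2 32.3] mid -2.02
end x [82.9 83.  83.  83.  83.1]
slot 172 [[ 49.6  -8.  173.8]
 [ 56.7  -1.  187.4]
 [ 63.7   5.7 189.2]] z 13.06763837198045
[[ 53.5  -5.2 -29.6]
 [ 54.3   0.3   2.6]
 [ 54.5   5.7  99.7]]
```

{"fn": "servo_tool", "kwargs": {
  "angular": [
    [0,0,0],
    [0,0,0],
    [0,0,0],
    [0,0,0],
    [0,0,0],
    [0,0,0]
  ],
  "slide": [
    [0,0,0],
    [0,0,0],
    [0,0,0],
    [0,0,0],
    [0,0,0],
    [0,0,0]
  ],
  "grip": [-1,-1,-1,-1,-1,-1]
}}

```text
time: 13.07
tool_pos: [504.6, 309.4, 201.3]
tcp_rot: [3.138, -0.001, 1.915]
contact_force: [-0.8, 0.5, -1.7]
grip_width: 12.4
```

```bash
python3 - <<'E'
from m import *
report([504.2,312.8,200],0,19.8)
for k in range(3):
    o,c,Q,T=meas(f'w14{k}');print(o['tool_pos'].round(2),o['tcp_rot'].round(4),o['time']);
    ft=(Q[:,2]>37)&(Q[:,2]<43.5)&(Q[:,0]>400)&(Q[:,0]<620)&(Q[:,1]>220)&(Q[:,1]<410)&(T[:,0]>30)&(T[:,0]<80)
    print('foot mid',(T[ft,1].min()+T[ft,1].max())/2,'end',T[(Q[:,2]>37)&(Q[:,2]<43.5)&(abs(T[:,1])<25)&(T[:,0]<100)][:,0].max())
E
```

```text
t 13.0667 [504.6 309.4 201.3] q [0.42 0.48 1.38 0.   1.28 0.08] F [-0.8  0.5 -1.7] w 12.4
rot [-0.13  0.18  0.11] d [-0.4  3.4 -1.3]
[504.56 309.38 201.28] [ 3.1379e+00 -1.2000e-03  1.9145e+00] 13.0667
foot mid -0.32212471464233516 end 82.72368295459184
[504.56 309.37 201.24] [ 3.1380e+00 -1.2000e-03  1.9145e+00] 13.1167
foot mid -0.2883264319346317 end 82.75211242709852
[504.57 309.39 201.28] [ 3.1379e+00 -1.2000e-03  1.9145e+00] 13.1667
foot mid -0.26777388720343254 end 82.7257586613453
```

```bash
python3 - <<'E'
from m import *
o,c,P=load('w142');R=Ro.from_euler('xyz',o['tcp_rot']).as_matrix()
S=R@np.array([2.5,-.29,161.3])+o['tool_pos'];print('slot',S)
t=S-Ro.from_euler('xyz',[np.pi,0,np.radians(109.8)]).as_matrix()@np.array([-.7,.27,0]);print('tcp',t,'move',t-o['tool_pos'])
P3=P.reshape(-1,3);ft=(P3[:,2]>37)&(P3[:,2]<43.5)&(P3[:,0]>400)&(P3[:,0]<620)&(P3[:,1]>220)&(P3[:,1]<410)
print(cv2.minAreaRect(P3[ft][:,:2].astype(np.float32)))
E
```

```text
slot [503.95372995 312.02298308  39.98042741]
tcp [503.4625756  312.59014038  39.98042741] move [  -1.10747594    3.2002884  -161.29696485]
((500.27459716796875, 322.39703369140625), (70.13136291503906, 138.88856506347656), 19.70600700378418)
```

{"fn": "servo_tool", "kwargs": {
  "angular": [
    [-0.1,0.2,0.05],
    [-0.1,0.2,0.05],
    [-0.1,0.2,0.05],
    [-0.1,0.2,0.05],
    [-0.1,0.2,0.05],
    [-0.1,0.2,0.05],
    [-0.1,0.2,0.05],
    [-0.1,0.2,0.05],
    [-0.1,0.2,0.05],
    [-0.1,0.2,0.05]
  ],
  "slide": [
    [-1,3.2,-6],
    [-1,3.2,-14],
    [-1,3.2,-24],
    [-1,3.2,-34],
    [-1,3.2,-42],
    [-1,3.2,-47],
    [-1,3.2,-48],
    [-1,3.2,-48],
    [-1,3.2,-48],
    [-1,3.2,-48]
  ],
  "grip": [-1,-1,-1,-1,-1,-1,-1,-1,-1,-1]
}}

```text
time: 14.05
tool_pos: [503.9, 312.7, 153.9]
tcp_rot: [3.141, -0.001, 1.915]
contact_force: [0.4, -0.5, -0.4]
grip_width: 11.7
```

```bash
python3 - <<'E'
from m import *
report([503.4,312.6,120],0,19.8)
o,c,Q,T=meas('w15');foot(Q,T,c)
cv2.imwrite('pics/w15c.png',cv2.resize(c['img'][95:235,190:330],None,fx=4,fy=4))
_,c,_=grab('scene','s15');cv2.imwrite('pics/s15c.png',cv2.resize(c['img'][110:250,280:420],None,fx=4,fy=4))
E
```

```text
t 14.05 [503.9 312.7 153.9] q [0.43 0.53 1.44 0.   1.18 0.08] F [ 0.4 -0.5 -0.4] w 11.7
rot [-0.06  0.04  0.06] d [ -0.5  -0.1 -33.9]
20 480 y [-34.4 -34.4] [34.7 34.8] mid 0.19
30 555 y [-35.1 -35.1] [34.5 34.5] mid -0.33
40 623 y [-34.8 -34.8] [34.3 34.3] mid -0.25
50 653 y [-35.6 -35.6] [35.1 35.1] mid -0.26
60 798 y [-35.3 -34.7] [34.9 35. ] mid -0.17
70 786 y [-35.3 -35.2] [33.9 33.9] mid -0.69
end x [79.3 79.3 79.4 79.4 79.4]
slot 140 [[ 49.7  -7.5 123.8]
 [ 55.7  -0.8 138.3]
 [ 59.8   6.8 139.7]] z 13.555065823858683
```

View pics/w15c.png

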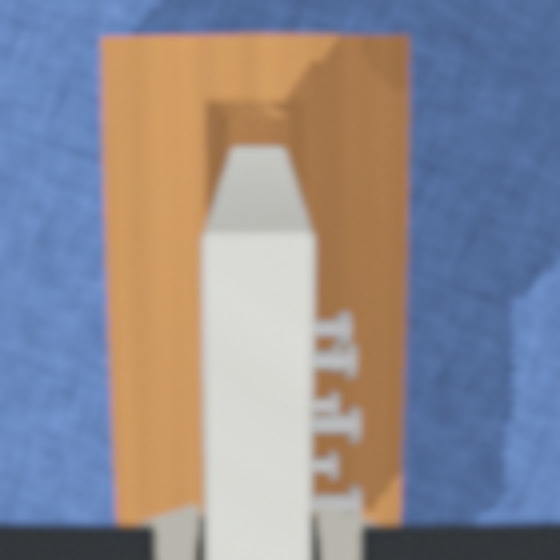

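View pics/s15c.png

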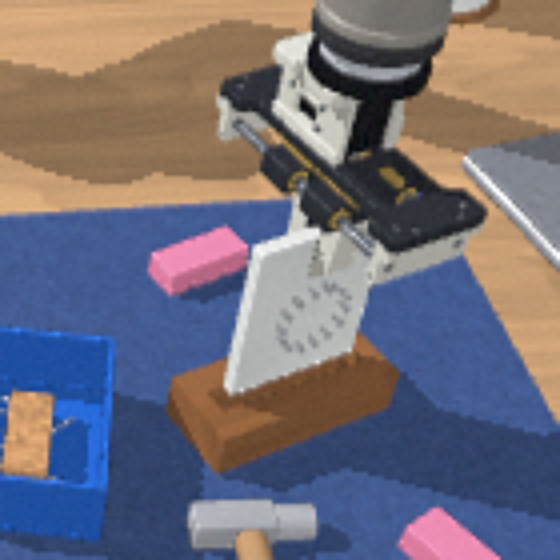

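{"fn": "servo_tool", "kwargs": {
  "angular": [
    [0,0,0],
    [0,0,0],
    [0,0,0],
    [0,0,0],
    [0,0,0],
    [0,0,0],
    [0,0,0],
    [0,0,0]
  ],
  "slide": [
    [-0.5,-0.2,-3],
    [-0.5,-0.2,-7],
    [-0.5,-0.2,-12],
    [-0.5,-0.2,-17],
    [-0.5,-0.2,-22],
    [-0.5,-0.2,-27],
    [-0.5,-0.2,-30],
    [-0.5,-0.2,-31]
  ],
  "grip": [-1,-1,-1,-1,-1,-1,-1,-1]
}}

```text
time: 14.82
tool_pos: [502.9, 312.2, 121.5]
tcp_rot: [-3.14, -0.001, 1.915]
contact_force: [0.2, -0.7, -2.2]
grip_width: 11.9
```

```bash
python3 - <<'E'
from m import *
report([503.4,312.6,120],0,19.8)
E
```

```text
t 14.8167 [502.9 312.2 121.5] q [0.43 0.56 1.48 0.   1.11 0.08] F [ 0.2 -0.7 -2.2] w 11.9
rot [-0.01 -0.07  0.06] d [ 0.5  0.4 -1.5]
```

Inserted freely. Next I go on to the floor in small steps and watch the force.

{"fn": "servo_tool", "kwargs": {
  "angular": [
    [0,0,0],
    [0,0,0],
    [0,0,0]
  ],
  "slide": [
    [0,0,-1],
    [0,0,-2],
    [0,0,-2]
  ],
  "grip": [-1,-1,-1]
}}

```text
time: 15.07
tool_pos: [503.2, 312.5, 120.9]
tcp_rot: [3.141, -0.001, 1.915]
contact_force: [-0.5, -0.3, 1.3]
grip_width: 11.7
```

{"fn": "servo_tool", "kwargs": {
  "angular": [
    [0,0,0],
    [0,0,0],
    [0,0,0]
  ],
  "slide": [
    [0,0,-0.5],
    [0,0,-1],
    [0,0,-1]
  ],
  "grip": [-1,-1,-1]
}}

```text
time: 15.32
tool_pos: [503.3, 312.7, 120.8]
tcp_rot: [3.14, -0.001, 1.915]
contact_force: [-3.0, 0.0, 7.6]
grip_width: 11.4
```

{"fn": "servo_tool", "kwargs": {
  "angular": [
    [0,0,0],
    [0,0,0],
    [0,0,0],
    [0,0,0],
    [0,0,0],
    [0,0,0]
  ],
  "slide": [
    [0,0,0.5],
    [0,0,1],
    [0,0,1],
    [0,0,1],
    [0,0,1],
    [0,0,1]
  ],
  "grip": [-0.6,-0.3,-0.1,0,0,0]
}}

```text
time: 15.82
tool_pos: [503.1, 312.3, 120.1]
tcp_rot: [-3.141, -0.001, 1.915]
contact_force: [0.0, 0.2, -1.2]
grip_width: 44.4
```

```bash
python3 - <<'E'
from m import *
report([503.4,312.6,120],0,19.8)
o,c,Q,T=meas('w17')
m=(abs(T[:,1])<15)&(abs(T[:,0])<60)&(Q[:,2]>140)&(Q[:,2]<170)
print('top z',np.percentile(Q[m,2],[5,50,95]).round(1))
_,c,P=grab('scene','s17');cv2.imwrite('pics/s17c.png',cv2.resize(c['img'][110:250,280:420],None,fx=4,fy=4))
E
```

```text
t 15.8167 [503.1 312.3 120.1] q [0.43 0.56 1.48 0.   1.1  0.08] F [ 0.   0.2 -1.2] w 44.4
rot [-0.03 -0.03  0.06] d [ 0.3  0.3 -0.1]
top z [154.  155.3 156.3]
```

View pics/s17c.png

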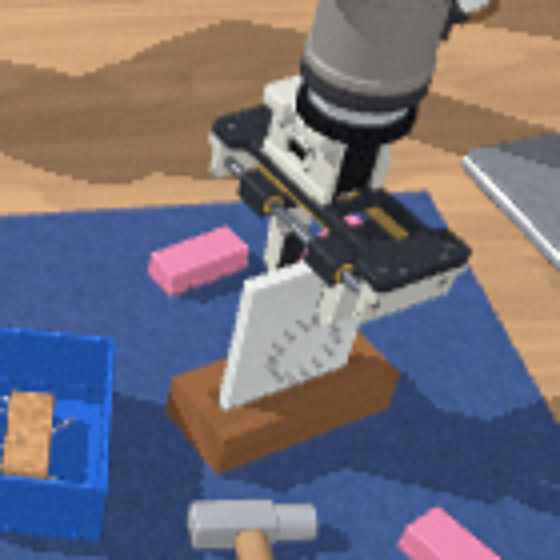

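The board stands home: its top edge is at 155.3 mm, and 155 is expected. Now I retreat straight up.

{"fn": "servo_tool", "kwargs": {
  "angular": [
    [0,0,0],
    [0,0,0],
    [0,0,0],
    [0,0,0],
    [0,0,0],
    [0,0,0],
    [0,0,0],
    [0,0,0]
  ],
  "slide": [
    [0,0,10],
    [0,0,25],
    [0,0,45],
    [0,0,70],
    [0,0,100],
    [0,0,120],
    [0,0,130],
    [0,0,130]
  ],
  "grip": [0,0,0,0,0,0,0,0]
}}

```text
time: 16.58
tool_pos: [504.0, 312.8, 253.4]
tcp_rot: [3.136, -0.001, 1.915]
contact_force: [-0.2, 0.9, 1.0]
grip_width: 46.2
```

{"fn": "servo_tool", "kwargs": {
  "angular": [
    [0,0,0],
    [0,0,0],
    [0,0,0],
    [0,0,0],
    [0,0,0],
    [0,0,0]
  ],
  "slide": [
    [-15,-15,0],
    [-40,-40,0],
    [-65,-65,0],
    [-80,-80,0],
    [-80,-80,0],
    [-80,-80,0]
  ],
  "grip": [0,0,0,0,0,0]
}}

```text
time: 17.08
tool_pos: [422.4, 231.8, 249.7]
tcp_rot: [-3.14, -0.001, 1.914]
contact_force: [1.0, -0.8, 0.1]
grip_width: 46.3
```

```bash
python3 - <<'E'
from m import *
report([503.4,312.6,120],0,19.8)
_,c,P=grab('scene','s18');cv2.imwrite('pics/s18c.png',c['img'])
_,c,P2=grab('side','d18');cv2.imwrite('pics/d18c.png',cv2.resize(c['img'][180:350,110:290],None,fx=3.5,fy=3.5))
Q=P.reshape(-1,3);m=(Q[:,0]>440)&(Q[:,0]<570)&(Q[:,1]>240)&(Q[:,1]<385)&(Q[:,2]>60)&(Q[:,2]<165)
q=Q[m]
w=q
for k in range(5):
    _,s,vt=np.linalg.svd(w-w.mean(0),full_matrices=False);w=q[abs((q-w.mean(0))@vt[2])<3]
print(len(w),vt[2],'top',q[:,2].max())
E
```

```text
t 17.0833 [422.4 231.8 249.7] q [ 0.34  0.24  1.6   0.    1.3  -0.  ] F [ 1.  -0.8  0.1] w 46.3
rot [-0.02 -0.08  0.11] d [  81.    80.8 -129.7]
687 [0.94210043 0.33532287 0.00231358] top 158.32970136160043
```

View pics/s18c.png

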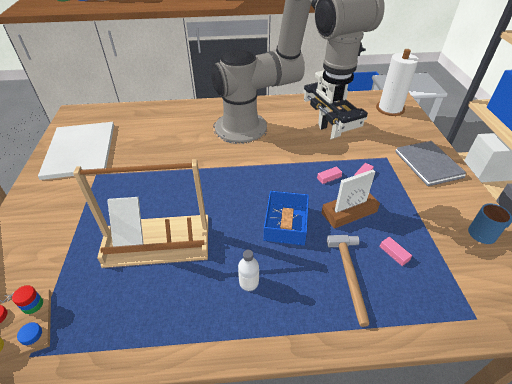

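View pics/d18c.png

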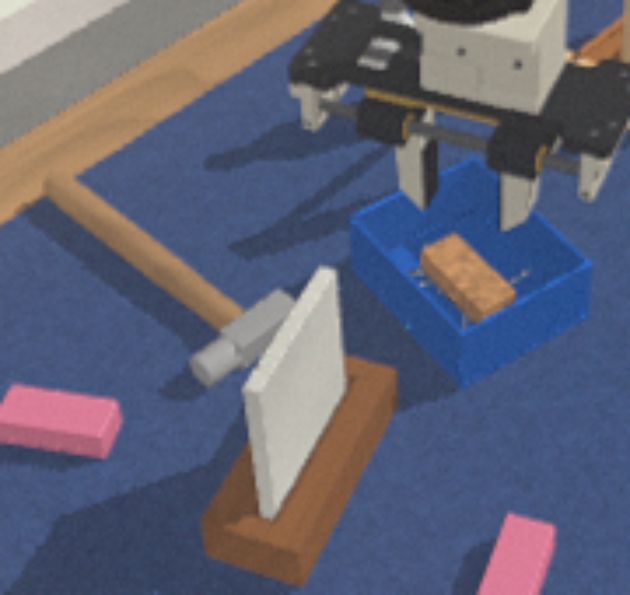

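The pictures show the board upright in the slot (tilt 0.1°), the block flat in the bin and the gripper clear. The blank, hammer and glue are where they were.

```bash
python3 -c "
from plant import bot
print(bot.close_job())"
```

```text
the job is handed in; nothing more can be done
None
```

The cork block is in the bin, and the board with the ring of nails stands upright in the foot's slot, same edge up and let go. I handed the job in at about 17 s of the 66 s allowed.

**How it went:** The block went first and lies flat on the bin floor. A straight grip on the board looked set to hit the carrying bar by about 11–15 mm. I tilted the gripper 9° and offset it 7 mm to clear the bar, and the board squared itself in the jaws as I drew it out.

**Last checks:**
- **Board height:** the top edge read 155.3 mm up close, where 155 means fully home. After I let go, the scene camera's highest point there was 158.3 mm, within that camera's noise.
- **Seating:** the board slid in freely, then met the slot floor with the force rising to about 8 N. It leans about 0.1°.
- **Other objects:** the blank board, hammer and glue bottle look unmoved, judged by eye from the pictures. The gripper ended clear of everything.
- **Disagreement:** the scene and side cameras differed by about 5 mm in x, so I took the final positions from the wrist camera.

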